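Fit a vent trap and prove its latch

ROBOT

A 6-joint arm with a two-finger parallel gripper is mounted at the origin on the work surface. World frame = base frame: x ahead of the robot, y to its left, z up, the work surface at z = 0. Lengths are in m, angles in rad, forces in N, time in s.
With the tool pointing down it reaches from about 0.225 to 0.875 m from the base axis. Payload 3.4 kg.
Tool frame: the origin (TCP) lies on the mounting face of the last link; the fingertips stand 173 mm ahead of it and the grasp point (between the pads) lies 155 mm ahead of it; x points along the fingers, y is the direction in which the jaws open and shut, and the axes are right-handed (so a half turn about x gives the same grasp; the last joint's range is limited). The gripper opens to 85 mm and grips with 20 to 120 N. Pads are 22 mm wide; open, the fingers measure 114 mm over their backs; the gripper's body (76 mm by 85 mm) begins 54 mm behind the grasp point. The pads swing forward as they close: fully open they stand 13 mm farther back than shut.
Start: joints at [-1.337, 0.276, 1.505, -0, 1.361, -0.121], TCP at [0.2, -0.539, 0.405] pointing down, gripper open.
Joint ranges: [-2.89, 2.89], [-0.75, 2.08], [0.22, 2.7], [-1.18, 4.32], [0.11, 2.71], [-2.7, 2.7]. Speed limits (rad/s): [2.57, 2.57, 3.14, 3.14, 3.14, 3.14].

INTERFACE

Orientations are given as a unit quaternion [w, x, y, z].
In Python, from station import robot, vision gives the robot as it stands. The module is installed in compiled form; this text tells all that it offers.
- The arm moves only by the tool play_rows, never from a script. Its argument "series" is a list of rows, each an object of numbers: "x", "y", "z": the shift along the tool's x, y, z in m; "twist": the turn about the tool's x in rad. In form: [{"x": .., "y": .., "z": .., "twist": ..}, ...]. A call has 1 to 20 rows; each row is the pose to reach, as a shift and turn from the pose commanded when the call began, along the tool's axes at that moment; what a row does not reach only later rows make up. A row lasts 1/8 s, in which the tool goes at most 62.5 mm and 10.7 degrees, less where a joint would pass 70% of its speed; a pose out of reach is approached as far as the arm can. A call with a gripper value outside its range is refused whole. "jaw" is the closure in counts, from 0 (fully open) to 255 (shut), set as the call begins (left out, the last holds). The fingers move at their own pace and stop on an object; "newtons" is the grip in N (left out, the last holds). Time passes only in rows, so rows that repeat a pose let the fingers close. It gives the time, the measured TCP pose, the force and the opening at its end, in the units of the state.
- robot.observe(): the state, without advancing time (a new reading comes with each control period).
- vision.get_image(name): name is "scene" or "top"; returns a dict with "color" (384x512x3 uint8, red, green, blue), "K" (3x3 intrinsics, pixels), "xyz" and "rotation" of the camera in the world. Camera axes: x right, y down, z forward; pixel columns grow to the right and rows downward; lengths in m; the calibration is good to about 2 mm. A picture is of the moment at which its call begins. There is no depth.
- robot.job_done(): hands the job in, once; it reports no verdict.
Trained networks look in a picture, given as the dict that the camera call returned (one of the last four; its "shot" number tells which), for a name from the list of things; names that differ only in an ending like _2 or _b are one class to them, and where a whole thing is asked for, a point or a joint stands for the part that bears it (a point fixed in the world has none). Each returns a list of dicts, best first, with "confidence" (0 to 1); they miss things now and then, are a little off and sometimes report something else, mostly with a low value. They report only what shows in the picture. A call takes as long as a camera call. They do not tell look-alikes from the thing itself.
- vision.look_for(target, picture): "xy" ([column, row] in pixels, amid what is visible of it).
- vision.mark_of(target, picture): "xy" ([column, row] in pixels: a listed point, or the origin of a listed thing).
The state is a dict: "time_s": time; "joint_positions": joint angles; "joint_velocities": joint speeds; "tau": joint torques, N m; "tool_pos": TCP position; "orientation": TCP orientation; "wrist_force": force on the tool from outside, world axes, zero at the start; "torque": the same for the moment, N m; "grip_width": finger opening in m.
Only numpy, scipy, OpenCV 4.12 (cv2) and the standard library are available. Lean on these libraries where they do the work, as an engineer would, in place of code of your own. Each camera call takes 0.05 s, during which the arm holds its last target. There are 200 camera calls.

TASK

Take the large new trap cartridge from the drilled stand and press it gently down into the empty station of the vent-trap manifold until it is fully home and the latch plate has snapped shut. Then, to prove that the latch holds, pull the cartridge straight up with slowly rising force to about 15 N, never more than 20 N. Let go, leaving the cartridge latched and upright, and leave everything else where it is.

Things in the scene. Friction and masses are not known exactly. Their poses are not given: they have to be found in the camera images.
- trap_mid (a point): centre (half-way up) of the new trap cartridge: upright and round about z, 109 mm tall, 100 to 200 g, in one of the stand's two holes. Black body 34 mm wide over a white plug; the ribbed aluminium cap, 34 mm wide, takes up the top 31 mm (to 54.5 mm above this point): grip it there
- socket_mouth (a point): centre of the bore's mouth in the flat top of the empty station, about 54 mm above the bench; z up, y along the row of stations, x away from the thumb tab. Bore 30 mm wide, 29 mm deep. Fully home, the cartridge's collar lies on the block's top and trap_mid is 30.5 mm above this point
- latch: spring-loaded steel latch plate crossing the station's bore 8 to 11 mm below the mouth; origin as station's. The plug pushes it aside from 13 mm before home, against 3 to 8 N; it snaps shut over the bead about 2 mm before home. Pulled up, the latched cartridge has 2 mm of play, then stops hard. Thumb tab on the front, 11 mm out
- latch_slide (a joint): travel of that latch plate, m: 0 shut (spring-loaded to 0), up to 0.006 pushed open
- station: the empty station, an aluminium block 58 x 58 x 42 mm; origin at the centre of its underside, 42 mm below socket_mouth. One of three such blocks in a row at 70 mm spacing (any of the three may be the empty one); the other two hold cartridges like the new one, with tops 85 mm above the blocks
- trap: the same cartridge, origin at its plug's tip, 54.5 mm below trap_mid. Upwards from the tip: cone 18 mm wide growing to 28 mm at 9 mm, bead 28 mm wide with a flat top at 11 mm, groove 18 mm wide to 17 mm, shank 28 mm wide to 24 mm, collar 38 mm wide from 24 to 30 mm
- stand: grey drilled block, 85 x 165 x 45 mm, that holds the new cartridge and the small one in two holes 32 mm wide, 35 mm deep, 80 mm apart along its y; origin at the centre of its underside. The new cartridge's collar rests on its top, 24 mm of it being in the hole
- small_trap: a smaller steel trap, 78 mm tall with a 22 mm wide body, in the stand's other hole; origin at its underside. Leave it
- spanner: a 150 mm spanner lying on the bench. Leave it
- driver: a 170 mm screwdriver lying on the bench. Leave it
- flowmeter: a hand-held flow meter, 115 x 62 x 26 mm, lying on the bench. Leave it
- vial1: a capped glass vial, 23 mm wide and 75 mm tall, standing on the bench. Leave it
- vial2: another such vial. Leave it
- ferrule_jar: an amber jar, 42 mm wide and 45 mm tall, standing on the bench. Leave it
Mind the look-alikes: they are no part of the job. What is shaped like the trap but red or yellow is not meant.

How it is judged:
By the outcome, as a careful person would: the job done as asked, in the order asked, and still so for the second after the job is handed in, with the robot touching nothing.
It also fails if it takes over 64 s, if anything falls off the work surface, if the arm or the gripper's body presses on something with over 40 N, if the wrist force passes 120 N, or if a joint passes its speed limit or range.

## Working session

There is one attempt and no reset: what is moved stays moved. The work goes in short steps, Python scripts to look and compute and a tool call to move; the robot and the scene stay as the last step left them, time stands still between calls to the robot, and variables do not carry over. Pictures are saved under pics/ and viewed, about 8 in all and at most 12, crops included, and the job is handed in when it is done.

Besides the shell and the picture viewer there is one more tool, called after ">>>" in YAML: its name, and indented under it one key for each argument. play_rows: Moves the arm, as the interface text tells. Its arguments: {"type":"object","properties":{"series":{"type":"array"},"jaw":{"type":"number"},"newtons":{"type":"number"}},"required":["series"]}

```bash
mkdir -p pics; cat > h.py <<'E'
import numpy as np, cv2
from station import robot, vision
def ray(im,uv):
    d=np.linalg.inv(im["K"])@np.array([uv[0],uv[1],1.]); d=np.array(im["rotation"])@d
    return np.array(im["xyz"]),d/np.linalg.norm(d)
def at_z(im,uv,z):
    o,d=ray(im,uv); return o+d*(z-o[2])/d[2]
def tri(ims,uvs):
    A=np.zeros((3,3));b=np.zeros(3);R=[ray(i,u) for i,u in zip(ims,uvs)]
    for o,d in R:
        P=np.eye(3)-np.outer(d,d);A+=P;b+=P@o
    p=np.linalg.solve(A,b)
    return p,[float(np.linalg.norm((np.eye(3)-np.outer(d,d))@(p-o))) for o,d in R]
def proj(im,p):
    c=np.array(im["rotation"]).T@(np.array(p)-np.array(im["xyz"])); q=np.array(im["K"])@c; return q[:2]/q[2]
E
python3 - <<'E'
from h import *
ims={n:vision.get_image(n) for n in("scene","top")}
for n,i in ims.items():
    cv2.imwrite(f"pics/{n}0.png",i["color"][:,:,::-1]); print(n,np.round(i["xyz"],3),i["K"][0][0])
    for t in("trap_mid","socket_mouth","stand","small_trap","station","trap"):
        print(t,[(np.round(d["xy"],1).tolist(),round(d["confidence"],2)) for d in vision.mark_of(t,i)][:5])
s=robot.observe();print(s)
E
```

```text
scene [1.557 0.022 1.007] 475.21550916163153
trap_mid [([362.2, 215.9], 0.77), ([393.5, 179.4], 0.72), ([360.3, 183.4], 0.6)]
socket_mouth [([233.7, 207.5], 0.92)]
stand [([345.0, 195.7], 0.94), ([300.4, 256.5], 0.17)]
small_trap [([328.8, 190.0], 0.67)]
station [([233.0, 217.0], 0.76)]
trap [([392.0, 191.6], 0.78), ([357.3, 195.5], 0.77), ([361.1, 226.5], 0.65)]
top [ 0.398 -0.026  1.163] 384.1119438780061
trap_mid [([113.9, 231.6], 0.79), ([150.3, 216.5], 0.75), ([157.4, 180.4], 0.69), ([148.0, 152.5], 0.4)]
socket_mouth [([282.3, 189.2], 0.75)]
stand [([170.0, 226.1], 0.82)]
small_trap [([179.9, 225.2], 0.71)]
station [([279.5, 187.2], 0.84)]
trap [([154.9, 219.0], 0.68), ([159.1, 182.7], 0.54), ([119.0, 227.8], 0.52)]
{'time_s': 0.7, 'joint_positions': array([-1.33700254e+00,  2.75860430e-01,  1.50486805e+00,  1.52274382e-05,
        1.36067295e+00, -1.21012936e-01]), 'joint_velocities': array([0.00195888, 0.00046333, 0.00121205, 0.00137873, 0.00084477,
       0.00201059]), 'tau': array([-1.15397808e-03, -4.16517127e+01, -2.46053857e+01, -5.84215309e-05,
        5.67113784e-05,  1.38413219e-05]), 'tool_pos': array([ 0.19975617, -0.53921089,  0.40476336]), 'orientation': array([ 0.12485226,  0.69601818,  0.12471785, -0.69600005]), 'wrist_force': array([0.15733908, 0.06180961, 0.6699753 ]), 'torque': array([ 0.02386681, -0.0461849 , -0.01407288]), 'grip_width': 0.0855406723451097}
```

View pics/scene0.png

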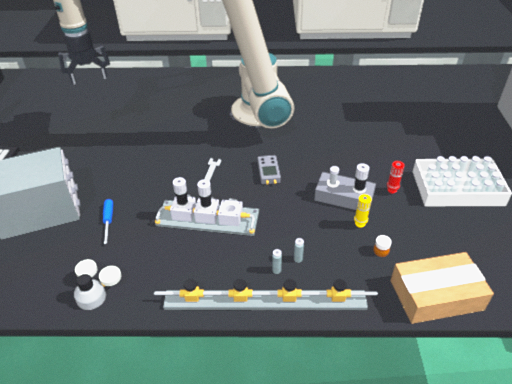

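View pics/top0.png

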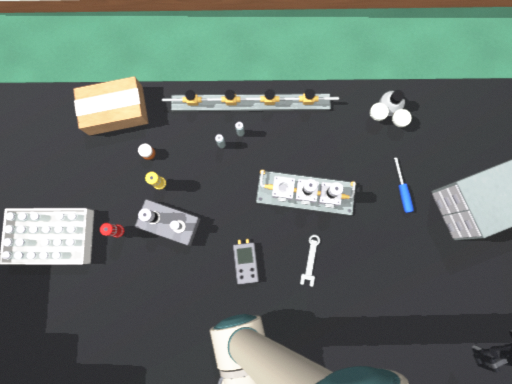

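In the scene view the trap-shaped things are at (360,183) in the grey stand, (393,179) which is red, and (362,216) which is yellow. The black one with the metal cap in the stand fits; in the top view it is at (150,216). The empty station is at (234,208) in the scene view and (282,189) in the top view. I'll confirm this in one crop.

```bash
python3 - <<'E'
from h import *
a=vision.get_image("scene");b=vision.get_image("top")
I=[a,b]
def best(t,im,near):
    L=vision.mark_of(t,im); L=[d for d in L if np.hypot(*(np.array(d["xy"])-near))<14]
    return np.array(L[0]["xy"]) if L else None
N={"trap_mid":((360,183),(150,217)),"trap":((357,195),(155,219)),"socket_mouth":((234,208),(282,189)),"station":((233,217),(280,187)),"stand":((345,196),(170,226)),"small_trap":((329,190),(180,225))}
for r in range(3):
    if r: a=vision.get_image("scene");b=vision.get_image("top")
    for t,(u,v) in N.items():
        p,q=best(t,a,u),best(t,b,v)
        if p is None or q is None: print(t,p,q);continue
        X,e=tri([a,b],[p,q]); print(t,np.round(X,4),np.round(e,4),np.round(p,1),np.round(q,1))
print(vision.look_for("spanner",b)[:1])
def crop(im,c,w,h,s): 
    x,y=c; return cv2.resize(im["color"][y-h:y+h,x-w:x+w,::-1],None,fx=s,fy=s,interpolation=cv2.INTER_CUBIC)
A=np.vstack([np.hstack([crop(a,(360,195),40,30,5),crop(a,(212,205),40,30,5)]),np.hstack([crop(b,(160,215),40,30,5),crop(b,(305,190),40,30,5)])])
cv2.imwrite("pics/crop1.png",A)
E
```

```text
Traceback (most recent call last):
  File "h.py", line 9, in tri
    A=np.zeros((3,3));b=np.zeros(3);R=[ray(i,u) for i,u in zip(ims,uvs)]
                                       ~~~^^^^^
  File "h.py", line 4, in ray
    d=np.linalg.inv(im["K"])@np.array([uv[0],uv[1],1.]); d=np.array(im["rotation"])@d
                                                           ~~~~~~~~~~~~~~~~~~~~~~~~^~
ValueError: matmul: Input operand 1 has a mismatch in its core dimension 0, with gufunc signature (n?,k),(k,m?)->(n?,m?) (size 3 is different from 4)
```

Rotation is a quaternion, so I'll convert it.

```bash
python3 - <<'E'
s=open('h.py').read()
s=s.replace('np.array(im["rotation"])','rot(im)').replace("def ray","from scipy.spatial.transform import Rotation\ndef rot(im):\n    w,x,y,z=im['rotation']; return Rotation.from_quat([x,y,z,w]).as_matrix()\ndef ray",1)
open('h.py','w').write(s)
E
cat > m.py <<'E'
from h import *
N={"trap_mid":((360,183),(150,217)),"trap":((357,195),(155,219)),"socket_mouth":((234,208),(282,189)),"station":((233,217),(280,187)),"stand":((345,196),(170,226)),"small_trap":((329,190),(180,225))}
def best(t,im,near):
    L=[d for d in vision.mark_of(t,im) if np.hypot(*(np.array(d["xy"])-near))<14]
    return np.array(L[0]["xy"]) if L else None
def crop(im,c,w,h,s):
    x,y=c; return cv2.resize(im["color"][y-h:y+h,x-w:x+w,::-1],None,fx=s,fy=s,interpolation=cv2.INTER_CUBIC)
E
python3 - <<'E'
from m import *
for r in range(3):
    a=vision.get_image("scene");b=vision.get_image("top")
    for t,(u,v) in N.items():
        p,q=best(t,a,u),best(t,b,v)
        if p is None or q is None: print(t,p,q);continue
        X,e=tri([a,b],[p,q]); print(t,np.round(X,4),np.round(e,4),np.round(p,1),np.round(q,1))
A=np.vstack([np.hstack([crop(a,(360,195),40,30,5),crop(a,(212,205),40,30,5)]),np.hstack([crop(b,(160,215),40,30,5),crop(b,(305,190),40,30,5)])])
cv2.imwrite("pics/crop1.png",A)
np.savez("cams.npz",aK=a["K"],ar=a["rotation"],ax=a["xyz"],bK=b["K"],br=b["rotation"],bx=b["xyz"],ac=a["color"],bc=b["color"])
E
```

```text
trap_mid [0.4979 0.306  0.0743] [0.0053 0.0053] [362.7 179.5] [150.9 217.4]
trap [0.5089 0.3004 0.0205] [0.0001 0.0001] [357.2 195.7] [156.4 215.3]
socket_mouth [ 0.586  -0.0682  0.048 ] [0.0038 0.0038] [234.8 207.5] [280.9 187.8]
station [ 0.5956 -0.0678  0.0155] [0.0035 0.0035] [232.8 217.8] [277.9 186.6]
stand [ 0.478   0.2693 -0.004 ] [0.0027 0.0027] [345.5 194.5] [169.3 226.2]
small_trap [0.4838 0.2251 0.0224] [0.0053 0.0053] [329.6 190. ] [179.2 223.6]
trap_mid [0.4996 0.305  0.0635] [0.0084 0.0084] [363.  182.4] [153.5 217.2]
trap [0.5052 0.304  0.021 ] [0.0034 0.0034] [357.1 195. ] [153.9 216.5]
socket_mouth [230.  206.9] None
station [ 0.5866 -0.0746  0.0015] [0.0001 0.0001] [232.  218.9] [281.1 190.2]
stand [ 0.4802  0.2657 -0.0017] [0.0039 0.0039] [344.9 194.4] [170.7 225.4]
small_trap [0.4698 0.2226 0.0142] [0.0083 0.0083] [327.1 189.1] [179.5 228.5]
trap_mid [0.4958 0.3013 0.0745] [0.0037 0.0037] [360.5 179.1] [151.9 218.1]
trap [0.5095 0.3078 0.0034] [0.0034 0.0034] [360.  199.7] [156.7 215.7]
socket_mouth [ 0.5825 -0.0751  0.0409] [0.0025 0.0025] [232.1 208.4] [282.7 189.4]
station [ 0.5967 -0.067   0.0224] [0.0001 0.0001] [234.1 216.4] [278.8 185.8]
stand [0.4833 0.2651 0.0108] [0.0061 0.0061] [346. 192.] [170.7 224.1]
small_trap [0.4702 0.2262 0.0138] [0.0089 0.0089] [328.1 189.3] [178.1 228.4]
```

View pics/crop1.png

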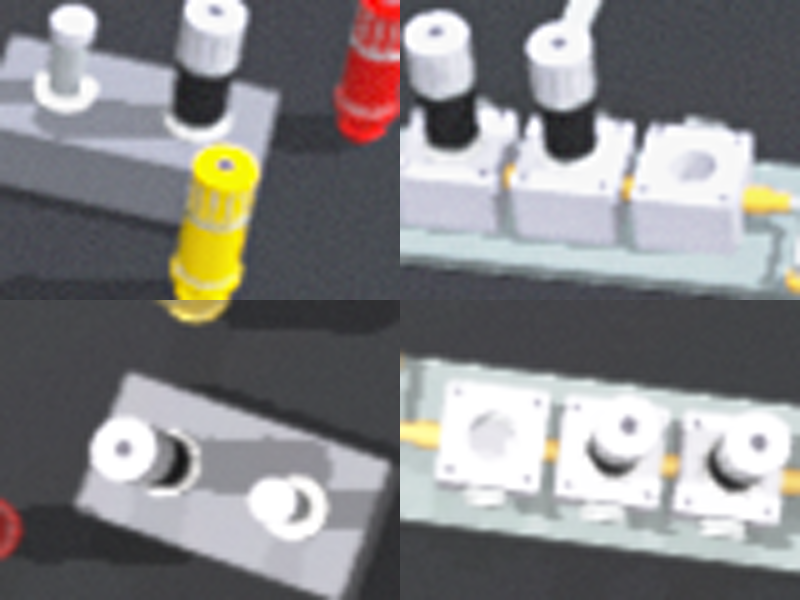

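The crop confirms it: the black, metal-capped trap stands in the grey stand's left-hand (+y) hole. The end station with the open bore is the empty one, and its thumb tab faces the robot (−x). Next I'll measure from averaged frames.

```bash
cat > avg.py <<'E'
from m import *
def avg(n,k=6):
    L=[vision.get_image(n) for _ in range(k)]
    r=L[-1]; r["f"]=np.mean([i["color"].astype(float) for i in L],0); r=dict(r); r["color"]=np.clip(r["f"],0,255).astype(np.uint8); return r
E
python3 - <<'E'
from avg import *
a=avg("scene",5);b=avg("top",5)
for uv,im,z,n in [((144.2,214.2),b,.130,"cap top"),((362.6,166.4),a,.130,"cap scene"),((283.2,186.6),b,.054,"bore top"),((230.,207.6),a,.054,"bore scene")]:
    print(n,np.round(at_z(im,uv,z),4))
print(tri([a,b],[(362.6,166.4),(144.2,214.2)]),tri([a,b],[(230,207.6),(283.2,186.6)]))
# block top corners guess (top cam) for yaw
for c in [(443,380),(550,390),(545,495),(435,483)]: 
    print(np.round(at_z(b,(265+(c[0]-400)/5,160+(c[1]-300)/5),.054),4))
print("scene corners")
for c in [(660,122),(752,135),(738,208),(636,190)]:
    print(np.round(at_z(a,(172+(c[0]-400)/5,175+c[1]/5),.054),4))
A=np.hstack([crop(b,(145,215),12,12,16),crop(b,(283,187),12,12,16)]);B=np.hstack([crop(a,(362,172),12,12,16),crop(a,(231,207),12,12,16)])
cv2.imwrite("pics/crop2.png",np.hstack([A[:, :],])) if 0 else cv2.imwrite("pics/crop2.png",cv2.resize(np.vstack([A,B]),(600,600)))
E
```

```text
cap top [0.5014 0.3024 0.13  ]
cap scene [0.5028 0.3025 0.13  ]
bore top [ 0.5887 -0.0785  0.054 ]
bore scene [ 0.5924 -0.0775  0.054 ]
(array([0.50148126, 0.30280799, 0.12891079]), [5.9445001556203264e-05, 5.94450015563833e-05]) (array([ 0.58925363, -0.07827691,  0.0508502 ]), [0.00040649476173948407, 0.0004064947617395078])
[ 0.6205 -0.0507  0.054 ]
[ 0.6142 -0.1134  0.054 ]
[ 0.552  -0.1095  0.054 ]
[ 0.5593 -0.0456  0.054 ]
scene corners
[ 0.5584 -0.0968  0.054 ]
[ 0.5696 -0.0428  0.054 ]
[ 0.6284 -0.0488  0.054 ]
[ 0.614 -0.107  0.054]
```

View pics/crop2.png

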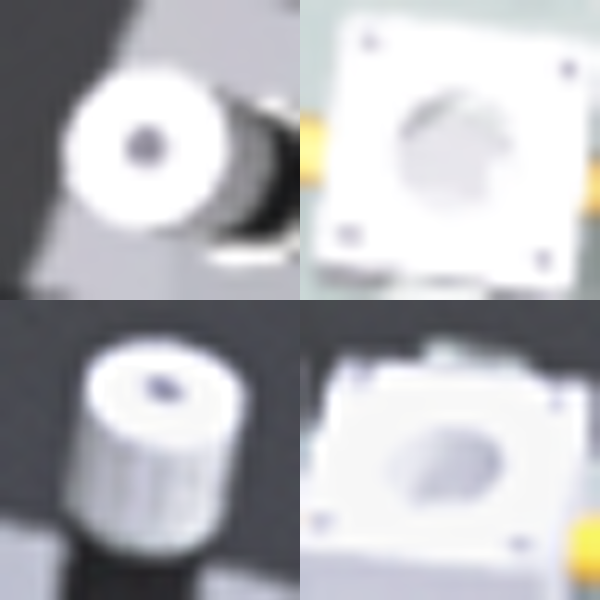

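```bash
cat >> h.py <<'E'
def state():
    s=robot.observe(); w,x,y,z=s["orientation"]; return s,Rotation.from_quat([x,y,z,w]).as_matrix()
def togo(p,yaw):
    """shift in tool axes to put TCP at p and twist to put jaw axis along yaw (mod pi)"""
    s,R=state(); d=R.T@(np.array(p)-s["tool_pos"]); j=R.T@np.array([np.cos(yaw),np.sin(yaw),0])
    t=np.arctan2(j[2],j[1]); t=(t+np.pi/2)%np.pi-np.pi/2
    return np.round(d,4),round(float(t),4),np.round(R.T[:,2],3)
E
python3 - <<'E'
from h import *
s,R=state(); print(s["time_s"]);print(np.round(R,3)); 
print(togo((.502,.3025,.345),np.radians(-18)), togo((.502,.3025,.345),np.radians(-8)))
b=vision.get_image("top")
print("yellow",at_z(b,(153,178),.109),"red",at_z(b,(107,229),.109))
E
```

```text
3.5
[[ 0.     0.347 -0.938]
 [-0.    -0.938 -0.347]
 [-1.     0.     0.   ]]
(array([ 0.0597, -0.6843, -0.5758]), -0.9019, array([-1.,  0.,  0.])) (array([ 0.0597, -0.6843, -0.5758]), -1.0764, array([-1.,  0.,  0.]))
yellow [0.6053404  0.28891952 0.109     ] red [0.46291564 0.41014223 0.109     ]
```

>>> play_rows:
  series:
    - {"x": 0.02, "y": -0.2, "z": -0.17, "twist": -0.25}
    - {"x": 0.06, "y": -0.684, "z": -0.576, "twist": -0.9}
    - {"x": 0.06, "y": -0.684, "z": -0.576, "twist": -0.9}
    - {"x": 0.06, "y": -0.684, "z": -0.576, "twist": -0.9}
    - {"x": 0.06, "y": -0.684, "z": -0.576, "twist": -0.9}
    - {"x": 0.06, "y": -0.684, "z": -0.576, "twist": -0.9}
    - {"x": 0.06, "y": -0.684, "z": -0.576, "twist": -0.9}
    - {"x": 0.06, "y": -0.684, "z": -0.576, "twist": -0.9}
    - {"x": 0.06, "y": -0.684, "z": -0.576, "twist": -0.9}
    - {"x": 0.06, "y": -0.684, "z": -0.576, "twist": -0.9}
    - {"x": 0.06, "y": -0.684, "z": -0.576, "twist": -0.9}
    - {"x": 0.06, "y": -0.684, "z": -0.576, "twist": -0.9}
    - {"x": 0.06, "y": -0.684, "z": -0.576, "twist": -0.9}
    - {"x": 0.06, "y": -0.684, "z": -0.576, "twist": -0.9}
    - {"x": 0.06, "y": -0.684, "z": -0.576, "twist": -0.9}
    - {"x": 0.06, "y": -0.684, "z": -0.576, "twist": -0.9}
    - {"x": 0.06, "y": -0.684, "z": -0.576, "twist": -0.9}
    - {"x": 0.06, "y": -0.684, "z": -0.576, "twist": -0.9}
    - {"x": 0.06, "y": -0.684, "z": -0.576, "twist": -0.9}
  jaw: 0
  newtons: 70

```text
time_s: 5.92
tool_pos: [0.5021, 0.3011, 0.3452]
orientation: [0.415, 0.573, 0.415, -0.573]
wrist_force: [-0.5, -0.7, -1.0]
grip_width: 0.0855
```

```bash
python3 - <<'E'
from m import *
s,R=state(); print(s["time_s"],s["joint_positions"].round(3),s["tool_pos"].round(4),s["wrist_force"].round(2));print(np.round(R,3)); 
print(togo((.502,.3025,.267),np.radians(-18)))
a=vision.get_image("scene");b=vision.get_image("top")
cv2.imwrite("pics/above.png",np.hstack([crop(a,(360,170),50,40,4),crop(b,(150,215),50,40,4)]))
E
```

```text
5.925 [ 0.421  0.33   1.578 -0.     1.233  0.739] [0.5021 0.3011 0.3452] [-0.47 -0.67 -1.03]
[[ 0.     0.95  -0.312]
 [-0.    -0.312 -0.95 ]
 [-1.     0.    -0.   ]]
(array([ 0.0782, -0.0006, -0.0013]), -0.0033, array([-1.,  0., -0.]))
```

View pics/above.png

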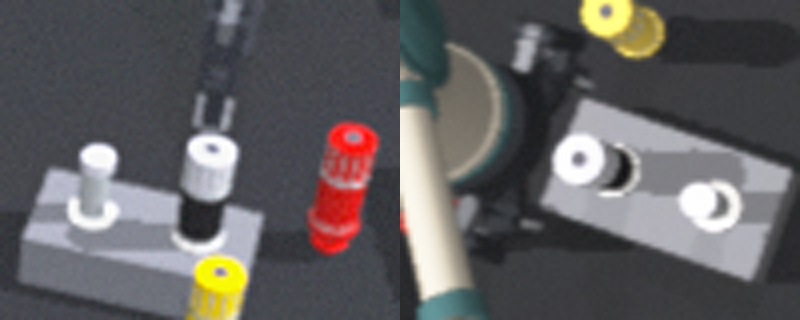

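The scene crop shows the fingers straddling the cap at crop (212,120). In the top view the gripper sits to the left because of parallax. I'll descend and close.

>>> play_rows:
  series:
    - {"x": 0.02, "y": 0, "z": -0.001, "twist": 0}
    - {"x": 0.04, "y": -0.001, "z": -0.001, "twist": 0}
    - {"x": 0.06, "y": -0.001, "z": -0.001, "twist": 0}
    - {"x": 0.07, "y": -0.001, "z": -0.001, "twist": 0}
    - {"x": 0.078, "y": -0.001, "z": -0.001, "twist": 0}
    - {"x": 0.078, "y": -0.001, "z": -0.001, "twist": 0}
    - {"x": 0.078, "y": -0.001, "z": -0.001, "twist": 0}

```text
time_s: 6.9
tool_pos: [0.5019, 0.3037, 0.2673]
orientation: [0.415, 0.573, 0.415, -0.572]
wrist_force: [-0.7, -0.7, 0.8]
grip_width: 0.0856
```

>>> play_rows:
  series:
    - {"x": 0, "y": 0, "z": 0, "twist": 0}
    - {"x": 0, "y": 0, "z": 0, "twist": 0}
    - {"x": 0, "y": 0, "z": 0, "twist": 0}
    - {"x": 0, "y": 0, "z": 0, "twist": 0}
    - {"x": 0, "y": 0, "z": 0, "twist": 0}
    - {"x": 0, "y": 0, "z": 0, "twist": 0}
    - {"x": 0, "y": 0, "z": 0, "twist": 0}
    - {"x": 0, "y": 0, "z": 0, "twist": 0}
  jaw: 255
  newtons: 70

```text
time_s: 7.9
tool_pos: [0.5017, 0.3036, 0.267]
orientation: [0.415, 0.573, 0.415, -0.572]
wrist_force: [-0.6, -0.8, 5.6]
grip_width: 0.0325
```

>>> play_rows:
  series:
    - {"x": -0.005, "y": 0, "z": 0, "twist": 0}
    - {"x": -0.015, "y": 0, "z": 0, "twist": 0}
    - {"x": -0.03, "y": 0, "z": 0, "twist": 0}
    - {"x": -0.06, "y": 0, "z": 0, "twist": 0}
    - {"x": -0.1, "y": 0, "z": 0, "twist": 0}
    - {"x": -0.15, "y": 0, "z": 0, "twist": 0}
    - {"x": -0.15, "y": 0, "z": 0, "twist": 0}
    - {"x": -0.15, "y": 0, "z": 0, "twist": 0}

```text
time_s: 8.9
tool_pos: [0.5012, 0.3034, 0.4168]
orientation: [-0.415, -0.572, -0.415, 0.573]
wrist_force: [-0.9, -0.3, -1.3]
grip_width: 0.0328
```

```bash
python3 - <<'E'
from m import *
s,R=state(); print(s["time_s"],s["joint_positions"].round(3),s["tool_pos"].round(4),s["wrist_force"].round(2),s["grip_width"])
print(togo((.590,-.078,.417),np.radians(-8)))
E
```

```text
8.9 [ 0.426  0.286  1.46  -0.     1.395  0.742] [0.5012 0.3034 0.4168] [-0.94 -0.25 -1.27] 0.032786919500251914
(array([-2.000e-04,  2.029e-01,  3.349e-01]), -0.1763, array([-1., -0.,  0.]))
```

>>> play_rows:
  series:
    - {"x": 0, "y": 0.015, "z": 0.025, "twist": -0.02}
    - {"x": 0, "y": 0.04, "z": 0.066, "twist": -0.04}
    - {"x": 0, "y": 0.067, "z": 0.11, "twist": -0.06}
    - {"x": 0, "y": 0.094, "z": 0.155, "twist": -0.08}
    - {"x": 0, "y": 0.121, "z": 0.2, "twist": -0.1}
    - {"x": 0, "y": 0.148, "z": 0.245, "twist": -0.12}
    - {"x": 0, "y": 0.175, "z": 0.289, "twist": -0.14}
    - {"x": 0, "y": 0.193, "z": 0.319, "twist": -0.16}
    - {"x": 0, "y": 0.203, "z": 0.335, "twist": -0.176}
    - {"x": 0, "y": 0.203, "z": 0.335, "twist": -0.176}
    - {"x": 0.03, "y": 0.203, "z": 0.335, "twist": -0.176}
    - {"x": 0.06, "y": 0.203, "z": 0.335, "twist": -0.176}
    - {"x": 0.09, "y": 0.203, "z": 0.335, "twist": -0.176}
    - {"x": 0.09, "y": 0.203, "z": 0.335, "twist": -0.176}
    - {"x": 0.09, "y": 0.203, "z": 0.335, "twist": -0.176}

```text
time_s: 10.78
tool_pos: [0.5907, -0.0773, 0.3274]
orientation: [0.464, 0.534, 0.464, -0.533]
wrist_force: [0.0, 0.1, -0.8]
grip_width: 0.0327
```

```bash
python3 - <<'E'
from avg import *
s,R=state(); print(s["time_s"],s["tool_pos"].round(4),s["wrist_force"].round(2),s["grip_width"])
a=avg("scene",3);b=avg("top",3)
p=s["tool_pos"]; print("tip",proj(a,[p[0],p[1],p[2]-.246]),"bore",proj(a,[.59,-.078,.054]))
print("mid nets",[ (d["xy"],d["confidence"]) for d in vision.mark_of("trap_mid",a)][:4], "expected",proj(a,[p[0],p[1],p[2]-.1915]))
cv2.imwrite("pics/over.png",np.hstack([crop(a,(230,190),25,37,8),crop(b,(283,187),25,37,8)]))
E
```

```text
10.775 [ 0.5907 -0.0773  0.3274] [ 0.02  0.15 -0.84] 0.03270776656995518
tip [229.60301134 200.24725397] bore [229.88284773 206.99895162]
mid nets [([361.6, 213.8], 0.93), ([229.0, 187.2], 0.67), ([396.1, 178.0], 0.6)] expected [228.54202638 185.88420526]
```

View pics/over.png

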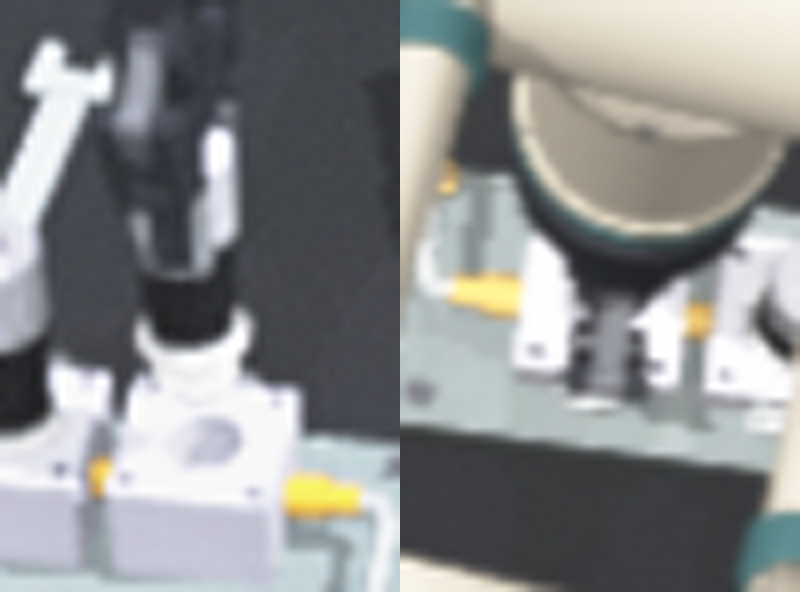

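The cone hangs directly over the bore: predicted tip (229.6,200) against about (230,200) seen, and bore at about (230,207). I'll descend in short stages and watch the side forces.

>>> play_rows:
  series:
    - {"x": 0.012, "y": 0, "z": 0, "twist": 0}
    - {"x": 0.024, "y": 0, "z": 0, "twist": 0}
    - {"x": 0.027, "y": 0, "z": 0, "twist": 0}
    - {"x": 0.03, "y": 0, "z": 0, "twist": 0}
    - {"x": 0.032, "y": 0, "z": 0, "twist": 0}
    - {"x": 0.032, "y": 0, "z": 0, "twist": 0}

```text
time_s: 11.88
tool_pos: [0.5905, -0.0779, 0.2947]
orientation: [0.464, 0.534, 0.464, -0.534]
wrist_force: [0.0, -0.0, -2.0]
grip_width: 0.0328
```

```bash
python3 -c "
from h import *
s,R=state(); print(s['time_s'],s['tool_pos'].round(4),s['wrist_force'].round(2),s['torque'].round(3));print(R.round(3))"
```

```text
11.875 [ 0.5905 -0.0779  0.2947] [ 0.03 -0.04 -1.97] [-0.032  0.003 -0.057]
[[ 0.     0.99  -0.139]
 [-0.    -0.139 -0.99 ]
 [-1.     0.     0.   ]]
```

>>> play_rows:
  series:
    - {"x": 0.001, "y": 0, "z": 0, "twist": 0}
    - {"x": 0.002, "y": 0, "z": 0, "twist": 0}
    - {"x": 0.003, "y": 0, "z": 0, "twist": 0}
    - {"x": 0.003, "y": 0, "z": 0, "twist": 0}

```text
time_s: 12.38
tool_pos: [0.5904, -0.0779, 0.2916]
orientation: [-0.464, -0.534, -0.464, 0.534]
wrist_force: [0.1, -0.9, -0.4]
grip_width: 0.0325
```

>>> play_rows:
  series:
    - {"x": 0.001, "y": 0, "z": 0, "twist": 0}
    - {"x": 0.002, "y": 0, "z": 0, "twist": 0}
    - {"x": 0.002, "y": 0, "z": 0, "twist": 0}

```text
time_s: 12.75
tool_pos: [0.5901, -0.0778, 0.2895]
orientation: [-0.463, -0.533, -0.464, 0.534]
wrist_force: [-2.3, 0.5, -1.0]
grip_width: 0.0326
```

>>> play_rows:
  series:
    - {"x": 0.001, "y": -0.0003, "z": 0, "twist": 0}
    - {"x": 0.002, "y": -0.0003, "z": 0, "twist": 0}
    - {"x": 0.002, "y": -0.0003, "z": 0, "twist": 0}

```text
time_s: 13.12
tool_pos: [0.5896, -0.0778, 0.2875]
orientation: [-0.463, -0.533, -0.464, 0.534]
wrist_force: [-3.5, 0.6, 1.0]
grip_width: 0.0324
```

>>> play_rows:
  series:
    - {"x": 0.001, "y": 0, "z": 0, "twist": 0}
    - {"x": 0.002, "y": 0, "z": 0, "twist": 0}
    - {"x": 0.002, "y": 0, "z": 0, "twist": 0}

```text
time_s: 13.5
tool_pos: [0.5898, -0.0777, 0.2855]
orientation: [-0.463, -0.534, -0.464, 0.534]
wrist_force: [-4.3, 0.8, 1.6]
grip_width: 0.0324
```

>>> play_rows:
  series:
    - {"x": 0.001, "y": -0.0005, "z": 0, "twist": 0}
    - {"x": 0.002, "y": -0.0005, "z": 0, "twist": 0}
    - {"x": 0.002, "y": -0.0005, "z": 0, "twist": 0}

```text
time_s: 13.88
tool_pos: [0.5894, -0.0776, 0.2836]
orientation: [-0.463, -0.534, -0.464, 0.534]
wrist_force: [-4.3, 1.8, 3.2]
grip_width: 0.0323
```

>>> play_rows:
  series:
    - {"x": 0.001, "y": 0, "z": 0, "twist": 0}
    - {"x": 0.002, "y": 0, "z": 0, "twist": 0}
    - {"x": 0.002, "y": 0, "z": 0, "twist": 0}

```text
time_s: 14.25
tool_pos: [0.589, -0.0776, 0.2808]
orientation: [-0.463, -0.533, -0.465, 0.534]
wrist_force: [-4.5, 2.0, -0.2]
grip_width: 0.0327
```

>>> play_rows:
  series:
    - {"x": 0.001, "y": 0, "z": -0.0005, "twist": 0}
    - {"x": 0.0015, "y": 0, "z": -0.0005, "twist": 0}
    - {"x": 0.0015, "y": 0, "z": -0.0005, "twist": 0}

```text
time_s: 14.62
tool_pos: [0.5893, -0.0773, 0.2791]
orientation: [-0.463, -0.533, -0.464, 0.534]
wrist_force: [-4.4, 1.2, -4.6]
grip_width: 0.0329
```

>>> play_rows:
  series:
    - {"x": 0.001, "y": 0, "z": 0, "twist": 0}
    - {"x": 0.0015, "y": 0, "z": 0, "twist": 0}
    - {"x": 0.0015, "y": 0, "z": 0, "twist": 0}

```text
time_s: 15.0
tool_pos: [0.5902, -0.0774, 0.2779]
orientation: [0.464, 0.534, 0.464, -0.534]
wrist_force: [-2.0, 0.8, -11.6]
grip_width: 0.0326
```

```bash
python3 - <<'E'
from avg import *
for _ in range(2):
    s,R=state(); print(s["time_s"],s["tool_pos"].round(4),s["wrist_force"].round(2),s["torque"].round(3),s["tau"].round(2),s["grip_width"])
    a=avg("scene",3)
b=avg("top",1)
for t in("trap_mid","latch"): print(t,[(np.round(d["xy"],1),round(d["confidence"],2)) for d in vision.mark_of(t,a)][:4])
print("mid home",proj(a,[.59,-.0775,.0845]))
cv2.imwrite("pics/in.png",np.hstack([crop(a,(225,195),25,37,8),crop(b,(283,187),25,37,8)]))
E
```

```text
15.0 [ 0.5902 -0.0774  0.2779] [ -1.98   0.81 -11.59] [0.149 0.413 0.022] [-1.900e-01 -5.202e+01 -2.602e+01 -5.000e-02 -7.800e-01 -1.000e-02] 0.03260724812175961
15.15 [ 0.5902 -0.0774  0.2779] [  0.38   0.75 -13.01] [0.162 0.195 0.042] [ -0.16 -53.48 -26.22  -0.08  -0.33  -0.  ] 0.03234327934293393
trap_mid [(array([359. , 213.1]), 0.96), (array([394.2, 178.6]), 0.84), (array([229.4, 198.4]), 0.65), (array([277.8, 267. ]), 0.54)]
latch [(array([344.7, 195.3]), 0.38)]
mid home [229.48665931 199.2811861 ]
```

View pics/in.png

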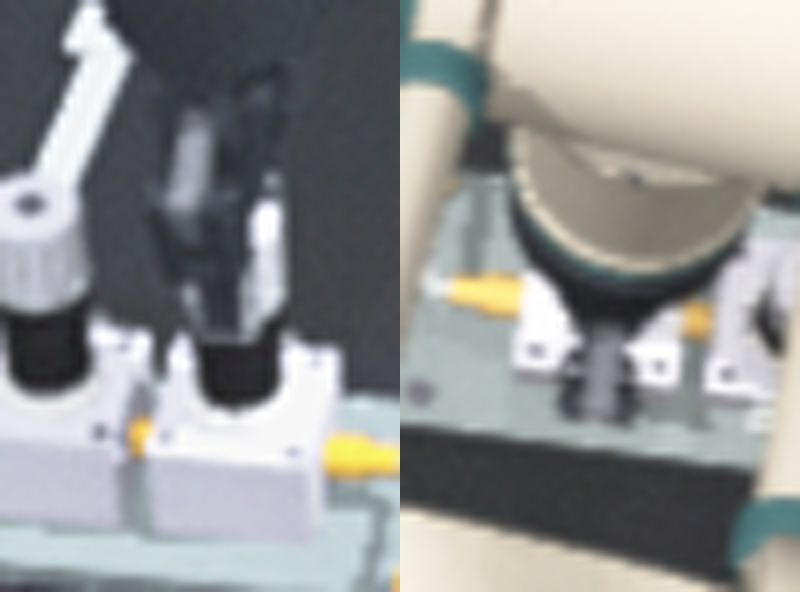

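It looks seated. The downward pull fits the plate snapping shut just at the bead's top, with about 2 mm still to go. I'll continue in small steps.

>>> play_rows:
  series:
    - {"x": 0.0005, "y": 0, "z": 0, "twist": 0}
    - {"x": 0.001, "y": 0, "z": 0, "twist": 0}
    - {"x": 0.001, "y": 0, "z": 0, "twist": 0}

```text
time_s: 15.82
tool_pos: [0.59, -0.0774, 0.278]
orientation: [0.464, 0.534, 0.463, -0.534]
wrist_force: [2.5, 0.2, -15.8]
grip_width: 0.0328
```

>>> play_rows:
  series:
    - {"x": 0.0005, "y": 0, "z": 0, "twist": 0}
    - {"x": 0.001, "y": 0, "z": 0, "twist": 0}
    - {"x": 0.001, "y": 0, "z": 0, "twist": 0}

```text
time_s: 16.2
tool_pos: [0.5899, -0.0774, 0.2778]
orientation: [0.464, 0.534, 0.463, -0.533]
wrist_force: [-0.7, 0.7, -5.5]
grip_width: 0.0324
```

>>> play_rows:
  series:
    - {"x": 0.0, "y": 0, "z": 0, "twist": 0}
    - {"x": 0, "y": 0, "z": 0, "twist": 0}
    - {"x": 0, "y": 0, "z": 0, "twist": 0}
    - {"x": 0, "y": 0, "z": 0, "twist": 0}

```text
time_s: 16.7
tool_pos: [0.5899, -0.0774, 0.2772]
orientation: [0.464, 0.534, 0.463, -0.534]
wrist_force: [-0.0, 1.1, -1.8]
grip_width: 0.0328
```

>>> play_rows:
  series:
    - {"x": 0.0005, "y": 0, "z": 0, "twist": 0}
    - {"x": 0.0005, "y": 0, "z": 0, "twist": 0}
    - {"x": 0.0005, "y": 0, "z": 0, "twist": 0}
    - {"x": 0.0005, "y": 0, "z": 0, "twist": 0}

```text
time_s: 17.2
tool_pos: [0.5899, -0.0774, 0.2762]
orientation: [0.464, 0.534, 0.464, -0.534]
wrist_force: [0.4, 0.8, -1.6]
grip_width: 0.0328
```

The force is back to weight only, so the cartridge is in the latch's free play. I'll press on gently to the collar.

>>> play_rows:
  series:
    - {"x": 0.0005, "y": 0, "z": 0, "twist": 0}
    - {"x": 0.0005, "y": 0, "z": 0, "twist": 0}
    - {"x": 0.0005, "y": 0, "z": 0, "twist": 0}
    - {"x": 0.0005, "y": 0, "z": 0, "twist": 0}

```text
time_s: 17.7
tool_pos: [0.5899, -0.0774, 0.2761]
orientation: [0.464, 0.534, 0.464, -0.534]
wrist_force: [-1.2, 0.4, 2.4]
grip_width: 0.033
```

>>> play_rows:
  series:
    - {"x": 0.0005, "y": 0, "z": 0, "twist": 0}
    - {"x": 0.0005, "y": 0, "z": 0, "twist": 0}
    - {"x": 0.0005, "y": 0, "z": 0, "twist": 0}
    - {"x": 0.0005, "y": 0, "z": 0, "twist": 0}

```text
time_s: 18.2
tool_pos: [0.5898, -0.0774, 0.276]
orientation: [0.464, 0.534, 0.463, -0.534]
wrist_force: [-1.0, 1.2, 5.8]
grip_width: 0.0324
```

>>> play_rows:
  series:
    - {"x": 0.0005, "y": 0, "z": 0, "twist": 0}
    - {"x": 0.0005, "y": 0, "z": 0, "twist": 0}
    - {"x": 0.0005, "y": 0, "z": 0, "twist": 0}
    - {"x": 0.0005, "y": 0, "z": 0, "twist": 0}

```text
time_s: 18.7
tool_pos: [0.5898, -0.0774, 0.276]
orientation: [0.464, 0.534, 0.463, -0.534]
wrist_force: [-1.8, -0.6, 7.8]
grip_width: 0.0327
```

>>> play_rows:
  series:
    - {"x": -0.0005, "y": 0, "z": 0, "twist": 0}
    - {"x": -0.001, "y": 0, "z": 0, "twist": 0}
    - {"x": -0.0015, "y": 0, "z": 0, "twist": 0}
    - {"x": -0.002, "y": 0, "z": 0, "twist": 0}
    - {"x": -0.0025, "y": 0, "z": 0, "twist": 0}
    - {"x": -0.0025, "y": 0, "z": 0, "twist": 0}
    - {"x": -0.0025, "y": 0, "z": 0, "twist": 0}

```text
time_s: 19.58
tool_pos: [0.5897, -0.0773, 0.2769]
orientation: [-0.464, -0.534, -0.464, 0.534]
wrist_force: [0.3, 0.4, -1.1]
grip_width: 0.0327
```

>>> play_rows:
  series:
    - {"x": -0.0003, "y": 0, "z": 0, "twist": 0}
    - {"x": -0.0005, "y": 0, "z": 0, "twist": 0}
    - {"x": -0.0005, "y": 0, "z": 0, "twist": 0}
    - {"x": -0.0005, "y": 0, "z": 0, "twist": 0}

```text
time_s: 20.08
tool_pos: [0.5897, -0.0773, 0.2777]
orientation: [-0.464, -0.534, -0.464, 0.534]
wrist_force: [-0.3, 0.3, -0.8]
grip_width: 0.0324
```

>>> play_rows:
  series:
    - {"x": -0.0002, "y": 0, "z": 0, "twist": 0}
    - {"x": -0.0004, "y": 0, "z": 0, "twist": 0}
    - {"x": -0.0004, "y": 0, "z": 0, "twist": 0}
    - {"x": -0.0004, "y": 0, "z": 0, "twist": 0}
    - {"x": -0.0004, "y": 0, "z": 0, "twist": 0}

```text
time_s: 20.7
tool_pos: [0.5897, -0.0773, 0.2778]
orientation: [-0.464, -0.534, -0.464, 0.534]
wrist_force: [0.6, 0.1, -5.9]
grip_width: 0.0327
```

>>> play_rows:
  series:
    - {"x": -0.0002, "y": 0, "z": 0, "twist": 0}
    - {"x": -0.0004, "y": 0, "z": 0, "twist": 0}
    - {"x": -0.0004, "y": 0, "z": 0, "twist": 0}
    - {"x": -0.0004, "y": 0, "z": 0, "twist": 0}
    - {"x": -0.0004, "y": 0, "z": 0, "twist": 0}

```text
time_s: 21.32
tool_pos: [0.5897, -0.0773, 0.278]
orientation: [-0.464, -0.534, -0.464, 0.534]
wrist_force: [3.2, -0.5, -13.8]
grip_width: 0.0325
```

>>> play_rows:
  series:
    - {"x": 0, "y": 0, "z": 0, "twist": 0}
    - {"x": 0, "y": 0, "z": 0, "twist": 0}
    - {"x": 0, "y": 0, "z": 0, "twist": 0}

```text
time_s: 21.7
tool_pos: [0.5897, -0.0773, 0.278]
orientation: [-0.464, -0.534, -0.464, 0.534]
wrist_force: [3.6, -1.4, -15.3]
grip_width: 0.0327
```

>>> play_rows:
  series:
    - {"x": -0.0001, "y": 0, "z": 0, "twist": 0}
    - {"x": -0.0001, "y": 0, "z": 0, "twist": 0}
    - {"x": -0.0001, "y": 0, "z": 0, "twist": 0}
    - {"x": -0.0001, "y": 0, "z": 0, "twist": 0}

```text
time_s: 22.2
tool_pos: [0.5896, -0.0773, 0.2781]
orientation: [-0.464, -0.534, -0.464, 0.534]
wrist_force: [5.0, -0.9, -19.8]
grip_width: 0.0325
```

The latch held at .278, 2 mm above home, under roughly 15–19 N. I'll lower it back home and release.

>>> play_rows:
  series:
    - {"x": 0.0005, "y": 0, "z": 0, "twist": 0}
    - {"x": 0.001, "y": 0, "z": 0, "twist": 0}
    - {"x": 0.002, "y": 0, "z": 0, "twist": 0}
    - {"x": 0.003, "y": 0, "z": 0, "twist": 0}
    - {"x": 0.003, "y": 0, "z": 0, "twist": 0}
    - {"x": 0.003, "y": 0, "z": 0, "twist": 0}
    - {"x": 0.003, "y": 0, "z": 0, "twist": 0}

```text
time_s: 23.08
tool_pos: [0.5899, -0.0774, 0.2763]
orientation: [0.464, 0.534, 0.463, -0.533]
wrist_force: [-1.1, 0.4, -1.2]
grip_width: 0.0327
```

>>> play_rows:
  series:
    - {"x": 0, "y": 0, "z": 0, "twist": 0}
    - {"x": 0, "y": 0, "z": 0, "twist": 0}
    - {"x": 0, "y": 0, "z": 0, "twist": 0}
    - {"x": 0, "y": 0, "z": 0, "twist": 0}
    - {"x": 0, "y": 0, "z": 0, "twist": 0}
    - {"x": 0, "y": 0, "z": 0, "twist": 0}
    - {"x": 0, "y": 0, "z": 0, "twist": 0}
    - {"x": 0, "y": 0, "z": 0, "twist": 0}
  jaw: 0

```text
time_s: 24.08
tool_pos: [0.5897, -0.0773, 0.2756]
orientation: [-0.464, -0.534, -0.464, 0.534]
wrist_force: [0.1, 0.3, 0.1]
grip_width: 0.0854
```

>>> play_rows:
  series:
    - {"x": -0.01, "y": 0, "z": 0, "twist": 0}
    - {"x": -0.03, "y": 0, "z": 0, "twist": 0}
    - {"x": -0.06, "y": 0, "z": 0, "twist": 0}
    - {"x": -0.1, "y": 0, "z": 0, "twist": 0}
    - {"x": -0.15, "y": 0, "z": 0, "twist": 0}
    - {"x": -0.17, "y": -0.04, "z": -0.03, "twist": 0}
    - {"x": -0.17, "y": -0.07, "z": -0.08, "twist": 0}
    - {"x": -0.17, "y": -0.1, "z": -0.13, "twist": 0}
    - {"x": -0.17, "y": -0.13, "z": -0.18, "twist": 0}
    - {"x": -0.17, "y": -0.15, "z": -0.22, "twist": 0}
    - {"x": -0.17, "y": -0.15, "z": -0.25, "twist": 0}
    - {"x": -0.17, "y": -0.15, "z": -0.25, "twist": 0}
    - {"x": -0.17, "y": -0.15, "z": -0.25, "twist": 0}
    - {"x": -0.17, "y": -0.15, "z": -0.25, "twist": 0}

```text
time_s: 25.82
tool_pos: [0.4762, 0.1902, 0.4457]
orientation: [-0.464, -0.534, -0.463, 0.534]
wrist_force: [0.1, -0.1, 0.6]
grip_width: 0.0853
```

```bash
python3 - <<'E'
from avg import *
s,R=state(); print(s["time_s"],s["tool_pos"].round(4),s["wrist_force"].round(2))
a=avg("scene",3);b=avg("top",3)
print("cap top home pred",proj(a,[.59,-.0775,.139]),proj(b,[.59,-.0775,.139]))
print("tab",[(d["xy"],d["confidence"]) for d in vision.look_for("latch",b)][:4])
cv2.imwrite("pics/end.png",np.hstack([crop(a,(212,195),40,40,5),crop(b,(305,190),40,40,5)]))
E
```

```text
25.825 [0.4762 0.1902 0.4457] [ 0.12 -0.15  0.56]
cap top home pred [228.42100492 184.87244846] [284.2467141  180.80791492]
tab []
```

View pics/end.png

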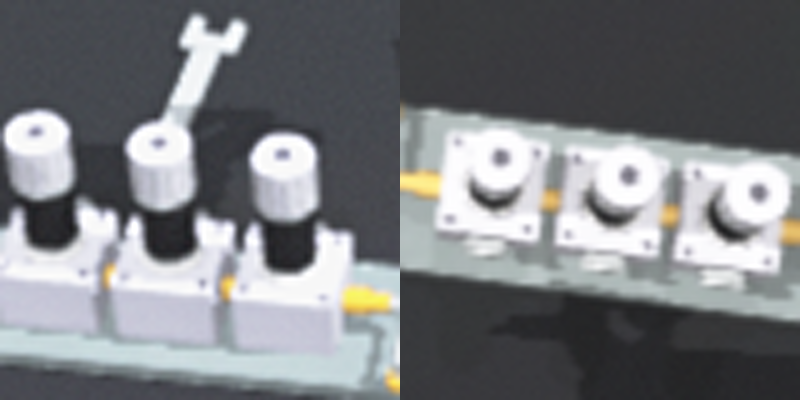

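The cartridge stands upright, its cap level with its neighbours. The cap dot is at (228,185) in the scene view and (285,181) in the top view, against home predictions of (228.4,184.9) and (284.2,180.8). All three thumb tabs stand out alike. I'll hand in.

```bash
python3 -c "
from station import robot
print(robot.job_done())"
```

```text
the job is handed in; nothing more can be done
None
```

The new trap cartridge is latched in the empty station, pull-tested and released, and I handed the job in at about 26 s of the 64 s allowed.

- **Press:** it went down in small steps and stopped hard on its collar at TCP z 0.276 m, the height predicted for fully home. The last reading at the stop was about 8 N. The latch snapped about 2 mm before that.
- **Pull test:** the latch held, with a hard stop 2 mm above home. Wrist readings rose from 6 to 14 to 15 N, and the last small step read 19.8 N. That is more than the 15 N aimed for and just under the 20 N limit. It includes about 1–2 N of cartridge weight and sensor noise. I then lowered the cartridge home and let go.
- **Last checks:** pictures show it upright and level with its neighbours, within 1 pixel of the predicted home position. All three thumb tabs stand out alike and the gripper is clear.

**Not ideal:**
- **Pull while pressing in:** just after the snap, before it was fully home, the force briefly read 15.8 N of upward pull on the cartridge. The arm's command was lagging slightly at that moment.
- **Latch not seen directly:** the network did not find the latch in the final top view, so "shut" rests on the pull test and the tab comparison.

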